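# Load and clamp a chromatography cartridge in a twin holder

### The job

Lay the spare full-length column cartridge into the empty pair of V saddles of the twin cartridge holder, then turn the four-spoked sleeve in the middle of the holder clockwise as seen from the robot, stroke by stroke, so that both crossheads draw in, until both cartridges are clamped firmly end to end, hand tight. Do not wring it over-tight, let go of everything, and leave the other things on the bench where they are.

Things in the scene. Friction and masses are not known exactly. Their poses are not given: they have to be found in the camera images.
- holder: dark steel base plate 270 x 310 x 14 mm, fixed to the bench. Origin: centre of its underside; x along sleeve and cartridges, away from the robot, y left, z up. Sleeve in the middle, its axis 85 mm up. Two lanes along x at y = +125 mm (left, empty) and -125 mm (right, filled), each with two white V saddles at x = -40 and +40 mm (14 mm long, 55 mm wide, tops 118 mm above the bench)
- empty_seat (a point): where the centre of the spare cartridge belongs: on the axis of the empty left lane, half-way between the crossheads, 115 mm above the bench (there the 26 mm tube rests in the 90 degree Vs); x along the lane, z up
- filled_seat (a point): the same point of the filled right lane
- near_head: crosshead on the robot's side: aluminium beam 26 mm thick along x, 310 mm wide, top 140 mm above the bench. Origin: middle of its inner face, at the sleeve axis's height; axes as the holder's. At the start the inner face is 83.5 to 87 mm from the holder's middle; at each lane a white sprung seal cup (30 mm diameter) stands 4.5 mm proud of it, leaving a centred cartridge 4 to 7.5 mm of play
- far_head: crosshead on the far side, mirror image of the near one; origin in the middle of its inner face at the height of the sleeve's axis. The sleeve draws both crossheads in together, each 16 mm per turn; the seal cups meet the cartridges after 1.6 to 3 rad of turning, then give (about 30 N/mm each, 4 mm travel); let go, the sleeve springs back a little and holds
- sleeve_hub (a point): centre of the turnbuckle sleeve (steel, 96 mm long, 32 mm diameter, hub in the middle 42 mm diameter, 30 mm long). x: its axis, along the holder's x; the point turns with the sleeve. Four spokes, 10 mm diameter, stand out along its +y, -y, +z, -z, each ending in a black 20 mm ball whose centre is 55 mm from the axis. All is free above it
- spare_cartridge: the spare full-length column cartridge, lying on the bench: steel tube 26 mm diameter, 150 mm long over all, with hexagonal end fittings 36 mm across flats and 22 mm long at both ends; about 0.35 kg. Origin at its centre (18 mm above the bench when lying on it), x along its length (either way round is right)
- loaded_cartridge: an identical cartridge already lying in the right lane; origin at its centre, x along its length
- short_cartridge: bystander: a short cartridge, 80 mm long, same diameters, lying on the bench; origin at its centre
- slim_column: bystander: a slim column, 150 mm long, 10 mm diameter, hexagon ends 14 mm; origin at its centre
- amber_bottle: bystander: closed amber bottle with a blue cap, 86 mm diameter, 180 mm tall; origin under its base
- clear_jar: bystander: closed clear bottle, 70 mm diameter, 130 mm tall; origin under its base
- beaker: bystander: glass beaker, 68 mm diameter, 90 mm tall; origin under its base
- ball (a point): centre of the ball along +z of the sleeve's point. Clockwise seen from the robot (positive about x: an upper ball goes right, to the holder's -y) tightens. The thread drags with about 4 N at a ball (none while it stands still). Once the cartridges are met the push rises by some 14 N per rad: 10 to 15 N at a ball (7 to 11 N standing still) is hand tight, above 25 N is over-tight
- spanner: bystander: open spanner, 170 mm long, lying on the bench to the right
Things that resemble listed ones, but are neither listed nor needed, are in the scene too. What is shaped like the loaded_cartridge but yellow is not meant.

How it is judged (in metres and radians):
On the way:
1. the spare cartridge lies in the empty saddles, let go (distance between spare_cartridge and empty_seat below 0.012 m and angle between the x axis of spare_cartridge and the x axis of empty_seat, either way round below 0.06 rad and contact force between the fingers and spare_cartridge below 0.2 N), for 0.2 s.
At the end, for the whole second after the job is handed in: Both 150 mm cartridges lie in their lanes (centre within 6 mm of the seat, along the lane within 0.04 rad), each pressed by both crossheads with more than 8 N at either end, at rest and let go (contact force between each of near_head, far_head and spare_cartridge above 8 N and contact force between each of near_head, far_head and loaded_cartridge above 8 N and distance between spare_cartridge and empty_seat below 0.006 m and angle between the x axis of spare_cartridge and the x axis of empty_seat, either way round below 0.04 rad and distance between loaded_cartridge and filled_seat below 0.006 m and angle between the x axis of loaded_cartridge and the x axis of filled_seat, either way round below 0.04 rad and linear speed of spare_cartridge below 0.02 m/s); the robot touches nothing.
It fails at once if the clamp is wrung over-tight (more than 130 N on a cartridge end) (contact force between any of near_head, far_head and spare_cartridge above 130 N or contact force between any of near_head, far_head and loaded_cartridge above 130 N).
It fails at once if another thing on the bench is shifted by more than 30 mm (distance of any of short_cartridge, slim_column, amber_bottle, clear_jar, beaker, spanner from where it was at the start of the episode above 0.03 m).
It also fails if it takes over 72 s, if anything falls off the work surface, if the arm or the gripper's body presses on something with over 40 N, if the wrist force passes 120 N, or if a joint passes its speed limit or range.

### The arm

A 6-joint arm with a two-finger parallel gripper is mounted at the origin on the work surface. World frame = base frame: x ahead of the robot, y to its left, z up, the work surface at z = 0. Lengths are in m, angles in degrees, forces in N, time in s.
With the tool pointing down it reaches from about 0.325 to 0.9 m from the base axis. Payload 6.1 kg.
Tool frame: the origin (TCP) lies between the finger pads; the fingertips stand 11 mm ahead of it and the grasp point (between the pads) lies 8 mm behind it (r.nose_length is the distance from the TCP to the fingertips, in m); z points along the fingers, y is the line along which they close (so a half turn about z gives the same grasp; the last joint's range is limited). The gripper opens to 87 mm and grips with 3 to 60 N. Pads are 19 mm wide; open, the fingers measure 117 mm over their backs; the gripper's body (75 mm by 190 mm) begins 51 mm behind the grasp point.
Start: joints at [-82.913, 12.628, 87.462, -0, 79.91, -7.225], TCP at [0.154, -0.606, 0.234] pointing down, gripper open.
Joint ranges: [-170.65, 170.65], [-52.31, 119.04], [5.05, 147.46], [-71.25, 251.25], [11.57, 151.72], [-153.62, 153.62]. Speed limits (degrees/s): [147.25, 147.25, 172.46, 180, 180, 180].

### API

Orientations are given as a 3x3 rotation matrix whose columns are the frame's x, y, z axes.
In Python, from station import r gives the robot as it stands. Calls block until the motion is done:
- r.goto(position, orientation): joint-space move of the TCP to a pose.
- r.line_to(position, max_speed=0.15, orientation=None, max_force=None): straight line of the TCP; orientation=None keeps the orientation; max_speed is the mean speed in m/s. With max_force (N) it stops when the force on the tool has changed by that much, and returns True; else False.
- r.move_j(angles): joint-space move.
- r.grip(opening): opening from 0.0 (shut) to 1.0 (fully open); the grip force is fixed at half the most; returns when the fingers have stopped.
- r.hold(seconds).
- r.ik(position, orientation): joint angles nearest the present ones, or None.
- r.state(): the state.
- r.read_camera(name): name is "scene" or "top"; returns the picture (400x640x3 uint8, red, green, blue); there is no depth.
- r.get_calibration(name): a dict with "vfov" (degrees; the focal length in pixels is half the picture's height over the tangent of half this angle, whatever the lens; pixels are square), "cx", "cy" (the principal point, pixels), "dist_coeffs" ([k1, k2, p1, p2, k3] as OpenCV has them; the pictures are not rectified), "R" (3x3) and "t" (3): a world point X has camera coordinates R X + t. Camera axes: x right, y down, z forward; pixel columns grow to the right and rows downward; lengths in m; the calibration is good to about 2 mm. A picture is of the moment at which its call begins. get_calibration takes no time and is no camera call.
A pose or a line that the arm cannot do raises r.MotionError and nothing moves.
- r.hand_in(): hands the job in; it is judged then, once.
The state is a dict: "t": time; "q": joint angles; "qvel": joint speeds; "joint_efforts": joint torques, N m; "tcp_pos": TCP position; "ee_rot": TCP orientation; "force": force on the tool from outside, world axes, zero at the start; "torque": the same for the moment, N m; "opening": opening from 0.0 (shut) to 1.0 (fully open); "grasp_force": force on a finger pad.
Only numpy, scipy, OpenCV 4.12 (cv2) and the standard library are available. Lean on these libraries where they do the work, as an engineer would, in place of code of your own. Each camera call takes 0.05 s, during which the arm holds its last target. There are 200 camera calls.

## Working session

There is one attempt and no reset: what is moved stays moved. The work goes in short steps, each a Python script; the robot and the scene stay as the last script left them, time stands still between calls to the robot, and variables do not carry over. Pictures are saved under pics/ and viewed, at most 10 in all, crops included, and the job is handed in when it is done.

```bash
mkdir -p pics; ls
python3 - <<'E'
from station import r
import cv2
for n in("scene","top"):
    im=r.read_camera(n); cv2.imwrite(f"pics/{n}0.png",im[:,:,::-1])
    print(n,r.get_calibration(n))
print(r.state()['t'])
E
```

```text
pics
scene {'vfov': 53.52502596862272, 'cx': 325.32980067025164, 'cy': 198.11635312937574, 'dist_coeffs': array([-0.0430007,  0.       ,  0.       ,  0.       ,  0.       ]), 'R': array([[-0.71658258,  0.69746006,  0.00767309],
       [ 0.40761175,  0.42766358, -0.80681877],
       [-0.56600536, -0.57502463, -0.59074918]]), 't': array([ 0.47861161, -0.09128452,  1.4158182 ])}
top {'vfov': 51.68006346036818, 'cx': 319.74372338983073, 'cy': 207.71880911277282, 'dist_coeffs': array([-0.03655041,  0.        ,  0.        ,  0.        ,  0.        ]), 'R': array([[ 0.08378674, -0.99648133, -0.00217852],
       [-0.97450405, -0.08148181, -0.2090516 ],
       [ 0.2081385 ,  0.01963873, -0.97790218]]), 't': array([-0.13141059,  0.55760343,  1.08115871])}
0.1
```

View pics/scene0.png

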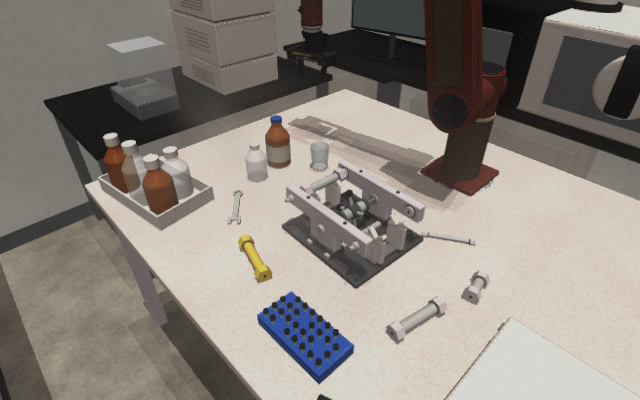

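View pics/top0.png

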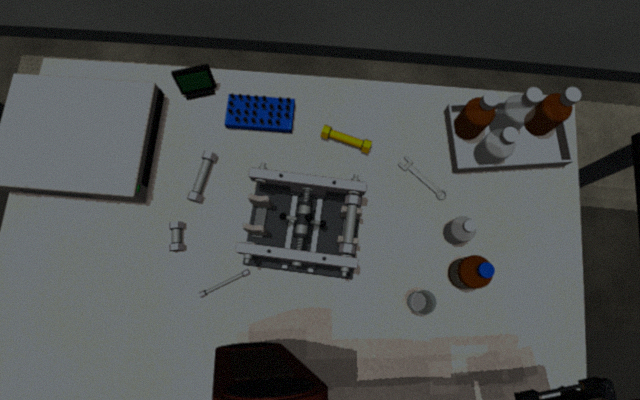

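Scene and top views: the 150 mm grey cartridge is at top (202,176) / scene (417,318). It could be confused with the short cartridge at top (177,237), the yellow one at (346,138), the slim column at (224,283) and the loaded cartridge at (349,220). By length and colour, the spare is the one at (202,176). I'll check it in a close crop.

```bash
cat > h.py <<'E'
import numpy as np, cv2
from station import r
def cam(n):
    c=r.get_calibration(n); f=200/np.tan(np.radians(c['vfov']/2))
    return np.array([[f,0,c['cx']],[0,f,c['cy']],[0,0,1]]),c['dist_coeffs'],c['R'],c['t']
def ray(n,uv):
    K,d,R,t=cam(n); p=cv2.undistortPoints(np.array([[uv]],float),K,d)[0,0]
    return -R.T@t, R.T@np.array([p[0],p[1],1])
def onz(n,uv,z):
    o,v=ray(n,uv); return o+v*(z-o[2])/v[2]
def proj(n,X):
    K,d,R,t=cam(n); return cv2.projectPoints(np.array(X,float).reshape(-1,1,3),cv2.Rodrigues(R)[0],t,K,d)[0][:,0]
def crop(n,u0,v0,w,h,s,name):
    im=r.read_camera(n)[v0:v0+h,u0:u0+w,::-1]
    cv2.imwrite(name,cv2.resize(im,None,fx=s,fy=s,interpolation=cv2.INTER_CUBIC))
E
python3 - <<'E'
from h import *
crop("top",170,140,200,150,4,"pics/c1.png"); crop("scene",270,150,200,150,4,"pics/c2.png")
# spare by mask: deviation from bench in ROI
im=r.read_camera("top").astype(int)
cv2.imwrite("pics/x.png",im.astype('uint8'))
g=im[140:210,180:225].mean(2); print(np.median(g),g.min(),g.max())
for n,uv in(("top",(202,176)),("scene",(417,318)),("scene",(478,287))): print(n,onz(n,uv,.018))
E
```

```text
110.33333333333333 28.0 121.0
top [0.64105704 0.26706699 0.018     ]
scene [0.64092849 0.26829843 0.018     ]
scene [0.45783654 0.31971815 0.018     ]
```

View pics/c1.png

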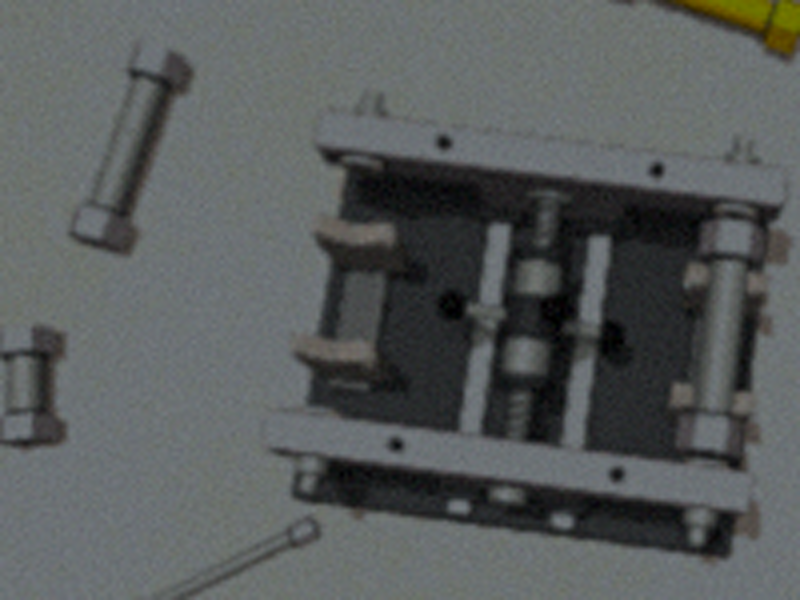

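View pics/c2.png

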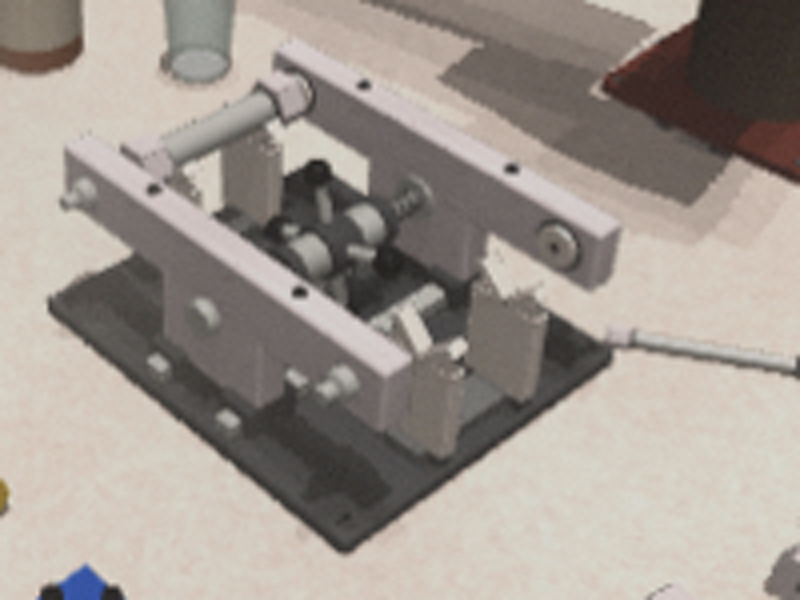

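Crops: the spare is confirmed as grey and full length with hexagon ends, tube centre line in the top crop from (150,80) to (110,207). The four black bolts on the beams give the holder's pose. Balls are visible at top crop (452,305) and (612,340), and at scene crop (318,170) and (387,262).

Run:
```python
from h import *
T=lambda u,v:(170+u/4,140+v/4)
S=lambda u,v:(270+u/4,150+v/4)
bt=np.array([onz("top",T(*p),.14) for p in((445,142),(657,170),(397,444),(617,474))])  # FL FR NL NR
bs=np.array([onz("scene",S(*p),.14) for p in((300,292),(153,189),(512,168),(364,85))])
print(bt.round(4),bs.round(4))
for b in(bt,bs):
    d=b[:2].mean(0)-b[2:].mean(0); l=(b[0]-b[1])+(b[2]-b[3])
    print("c",b.mean(0).round(4),"yaw",np.degrees(np.arctan2(d[1],d[0])),np.degrees(np.arctan2(-l[0],l[1])),np.linalg.norm(d))
b=(bt+bs)/2; c=b.mean(0); l=(b[0]-b[1])+(b[2]-b[3]); yaw=np.arctan2(-l[0],l[1])
ex=np.array([np.cos(yaw),np.sin(yaw),0]);ey=np.array([-ex[1],ex[0],0])
for th in range(-45,46,10):
    for k in range(4):
        a=np.radians(th+90*k); X=np.r_[c[:2],.085]-ey*.055*np.sin(a)+np.array([0,0,.055*np.cos(a)])
        print(th+90*k,((proj("top",X)[0]-(170,140))*4).round(),((proj("scene",X)[0]-(270,150))*4).round(),end=' | ')
    print()
for p in((150,80),(110,207)): print(onz("top",T(*p),.018))
# spare silhouette in scene/top: bright/dark vs bench
```

```text
[[ 0.6265  0.0211  0.14  ]
 [ 0.6191 -0.1179  0.14  ]
 [ 0.4283  0.0308  0.14  ]
 [ 0.4212 -0.108   0.14  ]] [[ 0.6253  0.0234  0.14  ]
 [ 0.6184 -0.1172  0.14  ]
 [ 0.4263  0.0325  0.14  ]
 [ 0.4205 -0.1065  0.14  ]]
c [ 0.5238 -0.0435  0.14  ] yaw -2.82277438476413 -2.9818938250411287 0.19832707006530864
c [ 0.5226 -0.042   0.14  ] yaw -2.8728735092151227 -2.57368081372748 0.19871552978071397
-45 [470. 302.] [374. 224.] | 45 [589. 318.] [292. 173.] | 135 [590. 338.] [289. 261.] | 225 [478. 324.] [366. 314.] | 
-35 [480. 302.] [366. 212.] | 55 [598. 321.] [286. 177.] | 145 [579. 338.] [296. 272.] | 235 [469. 321.] [373. 310.] | 
-25 [492. 302.] [358. 200.] | 65 [605. 324.] [281. 184.] | 155 [567. 338.] [303. 283.] | 245 [461. 317.] [379. 304.] | 
-15 [506. 303.] [348. 190.] | 75 [610. 327.] [277. 192.] | 165 [555. 337.] [312. 293.] | 255 [455. 314.] [384. 297.] | 
-5 [520. 304.] [338. 182.] | 85 [613. 330.] [275. 202.] | 175 [542. 336.] [321. 301.] | 265 [451. 312.] [386. 287.] | 
5 [535. 306.] [328. 176.] | 95 [613. 333.] [275. 213.] | 185 [528. 334.] [330. 307.] | 275 [450. 309.] [387. 276.] | 
15 [550. 309.] [318. 172.] | 105 [610. 335.] [276. 224.] | 195 [515. 332.] [340. 312.] | 285 [451. 307.] [387. 264.] | 
25 [564. 312.] [309. 170.] | 115 [605. 336.] [279. 237.] | 205 [502. 329.] [349. 315.] | 295 [455. 305.] [384. 251.] | 
35 [577. 315.] [300. 170.] | 125 [598. 338.] [283. 249.] | 215 [489. 327.] [358. 316.] | 305 [461. 303.] [380. 238.] | 
45 [589. 318.] [292. 173.] | 135 [590. 338.] [289. 261.] | 225 [478. 324.] [366. 314.] | 315 [470. 302.] [374. 224.] | 
[0.69098489 0.25794073 0.018     ]
[0.59294599 0.27328787 0.018     ]
```

```bash
cat >> h.py <<'E'
C=np.array([.5232,-.0428,0]); YAW=np.radians(-2.8)
EX=np.array([np.cos(YAW),np.sin(YAW),0]); EY=np.array([-EX[1],EX[0],0]); EZ=np.array([0,0,1.])
def H(x,y,z): return C+EX*x+EY*y+EZ*z
def down(psi):
    c,s=np.cos(psi),np.sin(psi)
    return np.array([[c,s,0],[s,-c,0],[0,0,-1.]])
E
python3 - <<'E'
from h import *
psi=np.arctan2(-.0153,.098); p=np.array([.641,.2675,0])
for R in(down(psi),down(psi+np.pi)): print(r.ik(p+[0,0,.2],R))
qs=[(abs(q[5]),i) for i,q in enumerate([r.ik(p+[0,0,.2],down(psi+k*np.pi)) for k in(0,1)]) if q is not None]
k=min(qs)[1]; R=down(psi+k*np.pi); print(k)
s=r.state(); r.line_to(s['tcp_pos']+np.array([0,0,.1]),.3)
r.goto(p+[0,0,.2],R)
r.grip(.7)
r.line_to(p+[0,0,.06],.2); r.line_to(p+[0,0,.0135],.08,max_force=15)
print(r.state()['tcp_pos'],r.state()['force'])
r.grip(0); s=r.state(); print(s['opening']*87,s['grasp_force'])
r.line_to(p+[0,0,.25],.2)
psi2=YAW+k*np.pi
r.goto(H(0,.125,.25),down(psi2))
s=r.state(); print(s['t'],s['opening']*87,s['q'])
a=r.read_camera("top");b=r.read_camera("scene")
cv2.imwrite("pics/d1.png",np.hstack([cv2.resize(a[110:290,170:300],None,fx=3,fy=3),cv2.resize(b[120:300,340:470],None,fx=3,fy=3)])[:,:,::-1])
E
```

```text
[ 1.61539458e+01  2.33166301e+01  7.78441387e+01 -2.54444375e-14
  7.88392313e+01  1.15027471e+02]
[ 1.61539458e+01  2.33166301e+01  7.78441387e+01 -2.54444375e-14
  7.88392313e+01 -6.49725291e+01]
1
[0.63926608 0.26696051 0.01147202] [-0.83005489 -0.65575969  4.88343388]
25.77933626150208 30.636572221073948
9.375 25.05931100936782 [ 4.06733466e-01 -2.34610860e-01  9.96012885e+01  3.97193442e-02
  8.05796046e+01 -8.67789970e+01]
```

View pics/d1.png

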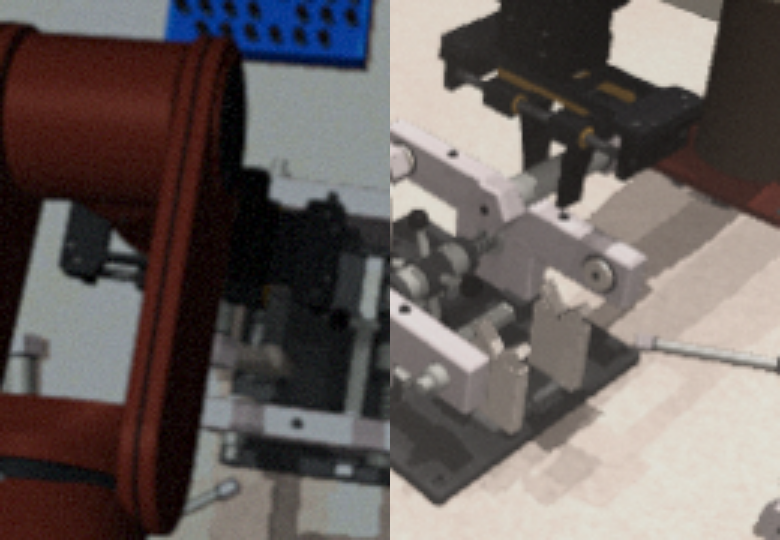

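The crops show the cartridge held above the left lane, its far fitting near scene crop (520,195). I'll overlay the predicted ends to check how well it is centred.

Run:
```python
from h import *
s=r.state(); p=s['tcp_pos']; print(p,H(0,.125,.25),s['ee_rot'].round(4),s['force'])
b=r.read_camera("scene")[:,:,::-1].copy()
u0,v0,k=370,140,8
im=cv2.resize(b[v0:v0+70,u0:u0+100],None,fx=k,fy=k,interpolation=cv2.INTER_CUBIC)
ax=-s['ee_rot'][:,0]
up=np.array([0,0,1.]);sd=np.cross(up,ax)
for off,col in((0.,(0,0,255)),):
  for e in(.075,.053,-.053,-.075):
    c=p+ax*(e+off)+up*.0065
    P=[c+.018/np.cos(np.pi/6)*(np.cos(a)*sd+np.sin(a)*up) for a in np.radians(np.arange(0,361,60))]
    q=((proj("scene",P)-(u0,v0)+.5)*k).astype(int)
    cv2.polylines(im,[q.reshape(-1,1,2)],True,col,1)
cv2.imwrite("pics/e1.png",im)
```

```text
[0.53019238 0.08305212 0.25019418] [0.52930622 0.08205077 0.25      ] [[-9.989e-01  4.790e-02  7.000e-04]
 [ 4.790e-02  9.989e-01  4.000e-04]
 [-7.000e-04  5.000e-04 -1.000e+00]] [ 0.46136872  0.71775905 -4.30918806]
```

View pics/e1.png

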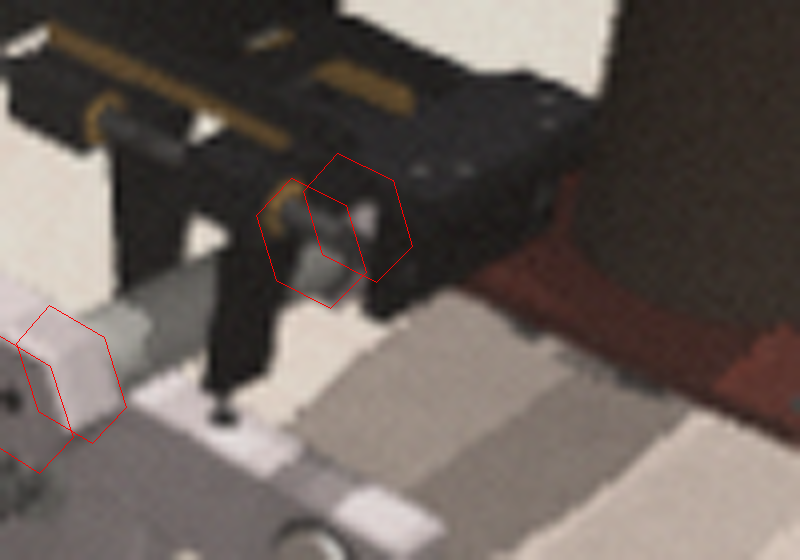

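The fitting appears shifted toward the robot by several mm. I'll go lower, just over the saddles, and look without the overlay.

Run:
```python
from h import *
r.line_to(H(0,.125,.175),.15)
s=r.state(); p=s['tcp_pos']; print(p-H(0,.125,.175))
b=r.read_camera("scene")[:,:,::-1].copy()
u0,v0,k=345,150,8
im=cv2.resize(b[v0:v0+70,u0:u0+100],None,fx=k,fy=k,interpolation=cv2.INTER_CUBIC)
im=cv2.convertScaleAbs(im,alpha=1.2)
ax=-s['ee_rot'][:,0];sd=np.cross(EZ,ax)
print(ax)
for e in(.075,.053,-.053,-.075):
    c=p+ax*e+EZ*.0065
    for m in (c+.026*EZ,c-.026*EZ+.0*sd): 
        q=((proj("scene",m)[0]-(u0,v0)+.5)*k).astype(int); cv2.circle(im,tuple(map(int,q)),3,(0,0,255),-1); print(e,q)
cv2.imwrite("pics/e2.png",im)
```

```text
[0.0005801  0.0002191  0.00059446]
[ 9.98821678e-01 -4.85256059e-02  7.21411192e-04]
0.075 [202 462]
0.075 [189 601]
0.053 [255 431]
0.053 [240 570]
-0.053 [489 296]
-0.053 [468 431]
-0.075 [534 270]
-0.075 [512 404]
```

View pics/e2.png

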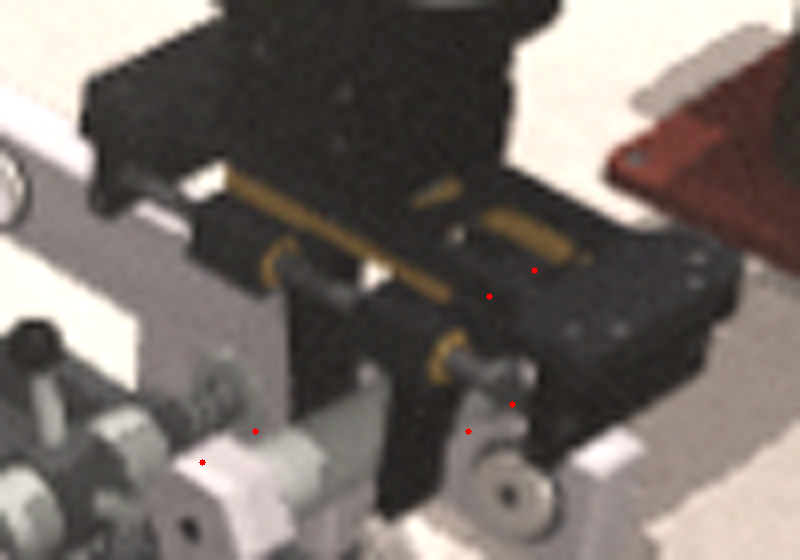

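The far end-face bore is at (190,530) and the prediction was (195,531), so the cartridge is centred to about 2 mm. I'll lower it in with a 1.5 mm correction.

Run:
```python
from h import *
r.line_to(H(-.0015,.125,.125),.1)
print(r.line_to(H(-.0015,.125,.107),.03,max_force=8))
s=r.state(); print(s['tcp_pos']-H(-.0015,.125,.1085),s['force'])
r.grip(.55); r.hold(.3); s=r.state(); print(s['grasp_force'],s['force'])
r.line_to(H(-.0015,.125,.22),.2)
# clear view, ready left of sleeve
r.grip(0)
r.goto(H(0,-.0,.30),down(YAW+np.pi/2)) if r.ik(H(0,0,.3),down(YAW+np.pi/2)) is not None else print('no')
s=r.state(); print(s['t'],s['q'])
a=r.read_camera("top");b=r.read_camera("scene")
cv2.imwrite("pics/f1.png",np.hstack([cv2.resize(a[155:290,220:370],None,fx=2.6,fy=4),cv2.resize(b[160:295,280:430],None,fx=2.6,fy=4)])[:,:,::-1])
```

```text
True
[ 1.79393247e-04 -1.40709669e-05  2.76332110e-04] [1.45016675 0.16476711 3.18676733]
0.0 [-0.16195132 -0.36499974 -0.26927757]
15.3917 [-1.32721124e+01 -3.29373018e+00  9.73131914e+01  9.44200177e-03
  8.60076273e+01 -1.05558065e+01]
```

View pics/f1.png

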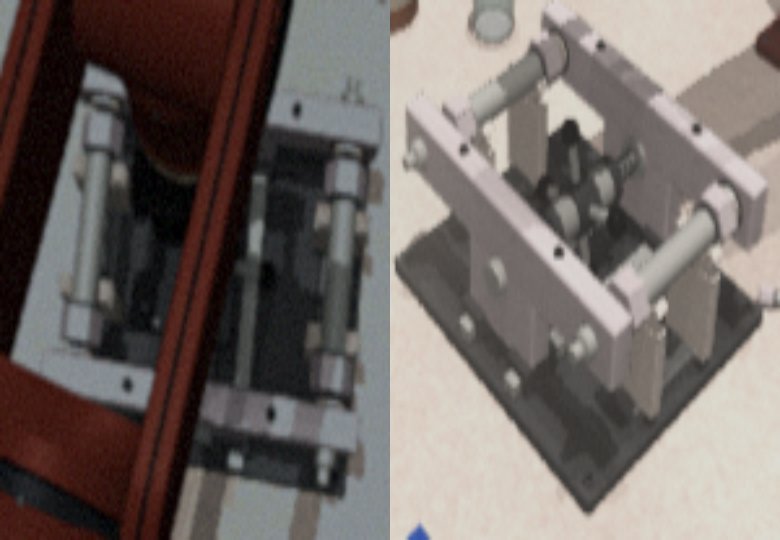

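The spare is seated in the saddles (scene panel (680,250), parallel to the loaded one), with the fingers off. Now the strokes, starting with the upper ball at about +15°.

```bash
cat >> h.py <<'E'
D=.0195
def pose(th,gap=0.,out=0.):
    t=np.radians(th); f=np.clip(.6*t,-.52,.52)
    rad=lambda a:-np.sin(a)*EY+np.cos(a)*EZ
    n=np.cos(f)*EY+np.sin(f)*EZ
    p=H(0,0,.085)+.055*rad(t)+n*(D+gap)+rad(f)*(.003+out)
    return p, cv2.Rodrigues(EX*f)[0]@down(YAW+np.pi/2)
def stroke(th0,th1,target=9.,log=True):
    r.goto(*pose(th0,.012,.07))
    p,R=pose(th0,.012); hit=r.line_to(p,.15,orientation=R,max_force=12)
    f0=r.state()['force']
    if hit: print('blocked',r.state()['tcp_pos']-p,f0); return None
    th=th0-6; out=[];done=False
    while th<th1 and not done:
        th+=5; p,R=pose(th)
        hit=r.line_to(p,.06,orientation=R,max_force=22)
        t=np.radians(th); tg=-np.cos(t)*EY-np.sin(t)*EZ
        F=-(r.state()['force']-f0)@tg
        if F>target-2: r.hold(.15); F=-(r.state()['force']-f0)@tg
        out.append((th,round(float(F),1)))
        done=hit or F>=target
    print(out,hit,round(r.state()['t'],1))
    p,R=pose(th,.010); r.line_to(p,.1,orientation=R)
    p,R=pose(th,.010,.07); r.line_to(p,.25,orientation=R)
    return th,done
E
python3 - <<'E'
from h import *
for th in(-40,-20,15,35,50):
    q=r.ik(*pose(th,.012,.07)); q2=r.ik(*pose(th)); print(th,None if q is None else q.round(),None if q2 is None else q2.round())
print(stroke(15,50))
print(r.state()['t'])
crop("scene",310,165,100,75,6,"pics/g1.png")
E
```

```text
-40 [ 11.   9. 101. -24.  78.  21.] [  7.  11. 105. -25.  70.  20.]
-20 [  1.   2. 103. -12.  76.   7.] [ -2.   6. 107. -13.  68.   6.]
15 [-18.   0. 103.   9.  79. -17.] [-18.   5. 107.   9.  71. -19.]
35 [-28.   5. 102.  19.  84. -29.] [-27.   8. 105.  20.  76. -31.]
50 [-35.  10. 100.  25.  88. -37.] [-32.  13. 104.  26.  80. -38.]
[(14, -0.6), (19, 1.9), (24, 2.0), (29, 1.8), (34, 1.1), (39, 0.7), (44, 1.7), (49, 0.3), (54, -0.2)] False 18.9
(54, np.False_)
19.5583
```

View pics/g1.png

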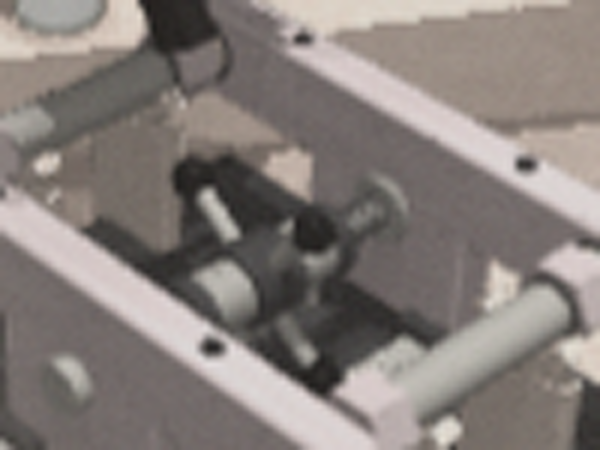

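The ball moved to about 53° (crop (192,175)), and the next one stands at about -36° (crop (313,228)). Continue.

Run:
```python
from h import *
a=stroke(-36,49); print(a)
if a and not a[1]:
    b=stroke(a[0]-90,49); print(b)
print(r.state()['t'])
```

```text
[(-37, -0.1), (-32, 2.0), (-27, 2.1), (-22, 2.8), (-17, 3.9), (-12, 1.7), (-7, 3.2), (-2, 3.0), (3, 2.5), (8, 2.5), (13, 2.2), (18, 1.8), (23, 1.7), (28, 1.4), (33, 1.3), (38, 1.8), (43, 0.5), (48, 0.9), (53, 0.2)] False 26.0
(53, np.False_)
[(-38, 1.2), (-33, 1.6), (-28, 3.5), (-23, 3.7), (-18, 2.6), (-13, 3.1), (-8, 3.4), (-3, 5.4), (2, 6.1), (7, 5.5), (12, 7.6), (17, 7.7), (22, 9.5)] False 32.1
(22, np.True_)
32.8167
```

Run:
```python
from h import *
s=r.state(); r.line_to(s['tcp_pos']+np.array([-.03,0,.14]),.25); r.hold(.3)
crop("scene",270,150,200,150,4,"pics/z.png"); print(r.state()['t'],r.state()['force'])
```

```text
33.8917 [ 0.34671893 -0.30976704 -0.21534379]
```

View pics/z.png

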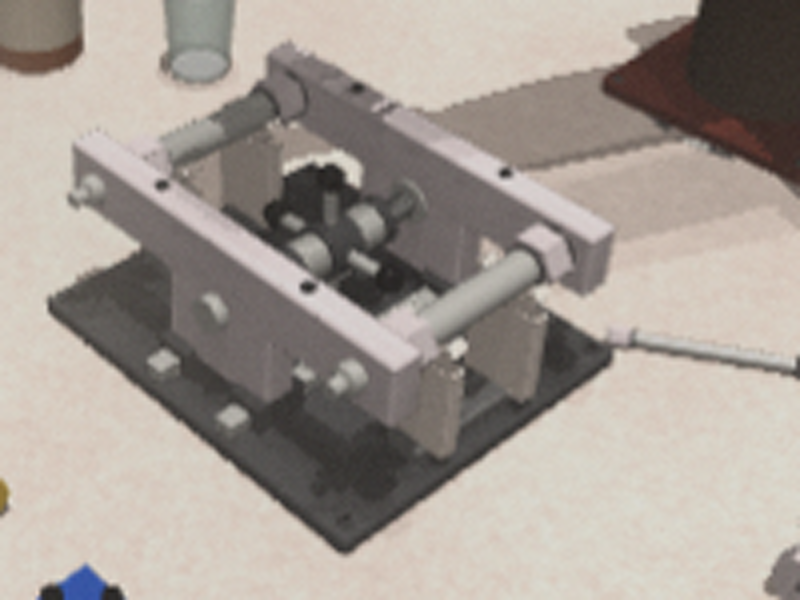

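The crossheads are drawn in against both cartridges at (545,250) and (285,95), and the gripper is clear. The ball rests at about 15°, well past the meeting angle.

```bash
python3 -c "
from station import r
print(r.hand_in())"
```

```text
the job is handed in; nothing more can be done
None
```

The job is handed in, verdict not shown: the spare cartridge lies in the left saddles, both cartridges are clamped hand tight (about 9.5 N standing still at the ball), the robot let go, and it took about 34 s.

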